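# Fold down the tabs of the curved tally rail

### The job

Reset the long curved tally rail for the next class: starting at its end with the round disc, run your fingertips low and lightly along the row so that its seven tabs fold down flat one after another, in order. Touch it gently, without shoving, lifting or bearing down on the rail, leave the tabs of the short straight rail standing, and leave everything else on the desk where it is.

Things in the scene. Friction and masses are not known exactly. Their poses are not given: they have to be found in the camera images.
- rail: Long curved tally rail, loose, about 0.9 kg: grey base 14 mm high, 32 mm wide, its centre line an arc of radius 165 mm, with seven white tabs. Origin: underside, on the centre line under tab 3; x to the convex side, z up, arc centre at x = -165 mm. Tab 0 is at the +y end, by the round disc; the other end is square, 34 mm of arc past tab 6.
- hinge0 (a point): Middle of the hinge pin of tab 0 of the long rail (first, next to the round disc), 17 mm above the desk (3 mm above the base's top). Hinges are 30 mm apart along the arc; the pin lies across the rail. The flat round disc, 48 mm across and level with the base's top, is centred 30 mm of arc before it.
- tab0 (a joint): Hinge of tab 0 of the long rail, a white plate 16 mm wide across the rail, 24 mm long from the pin, 3 mm thick. 0 = upright (stop), 1.57 = flat along the rail (stop), pointing on towards the square end; it cannot fold the other way. It stays where it is left (stiff hinge, about 0.15 N at its edge).
- hinge1 (a point): Middle of the hinge pin of tab 1 of the long rail (counted from the round-disc end), 17 mm above the desk (3 mm above the base's top). Hinges are 30 mm apart along the arc; the pin lies across the rail.
- tab1 (a joint): Hinge of tab 1 of the long rail, a white plate 16 mm wide across the rail, 24 mm long from the pin, 3 mm thick. 0 = upright (stop), 1.57 = flat along the rail (stop), pointing on towards the square end; it cannot fold the other way. It stays where it is left (stiff hinge, about 0.15 N at its edge).
- hinge2 (a point): Middle of the hinge pin of tab 2 of the long rail (counted from the round-disc end), 17 mm above the desk (3 mm above the base's top). Hinges are 30 mm apart along the arc; the pin lies across the rail.
- tab2 (a joint): Hinge of tab 2 of the long rail, a white plate 16 mm wide across the rail, 24 mm long from the pin, 3 mm thick. 0 = upright (stop), 1.57 = flat along the rail (stop), pointing on towards the square end; it cannot fold the other way. It stays where it is left (stiff hinge, about 0.15 N at its edge).
- hinge3 (a point): Middle of the hinge pin of tab 3 of the long rail (counted from the round-disc end), 17 mm above the desk (3 mm above the base's top). Hinges are 30 mm apart along the arc; the pin lies across the rail.
- tab3 (a joint): Hinge of tab 3 of the long rail, a white plate 16 mm wide across the rail, 24 mm long from the pin, 3 mm thick. 0 = upright (stop), 1.57 = flat along the rail (stop), pointing on towards the square end; it cannot fold the other way. It stays where it is left (stiff hinge, about 0.15 N at its edge).
- hinge4 (a point): Middle of the hinge pin of tab 4 of the long rail (counted from the round-disc end), 17 mm above the desk (3 mm above the base's top). Hinges are 30 mm apart along the arc; the pin lies across the rail.
- tab4 (a joint): Hinge of tab 4 of the long rail, a white plate 16 mm wide across the rail, 24 mm long from the pin, 3 mm thick. 0 = upright (stop), 1.57 = flat along the rail (stop), pointing on towards the square end; it cannot fold the other way. It stays where it is left (stiff hinge, about 0.15 N at its edge).
- hinge5 (a point): Middle of the hinge pin of tab 5 of the long rail (counted from the round-disc end), 17 mm above the desk (3 mm above the base's top). Hinges are 30 mm apart along the arc; the pin lies across the rail.
- tab5 (a joint): Hinge of tab 5 of the long rail, a white plate 16 mm wide across the rail, 24 mm long from the pin, 3 mm thick. 0 = upright (stop), 1.57 = flat along the rail (stop), pointing on towards the square end; it cannot fold the other way. It stays where it is left (stiff hinge, about 0.15 N at its edge).
- hinge6 (a point): Middle of the hinge pin of tab 6 of the long rail (last, at the square end), 17 mm above the desk (3 mm above the base's top). Hinges are 30 mm apart along the arc; the pin lies across the rail.
- tab6 (a joint): Hinge of tab 6 of the long rail, a white plate 16 mm wide across the rail, 24 mm long from the pin, 3 mm thick. 0 = upright (stop), 1.57 = flat along the rail (stop), pointing on towards the square end; it cannot fold the other way. It stays where it is left (stiff hinge, about 0.15 N at its edge).
- short_rail: Short straight tally rail, loose, 118 x 32 mm base 14 mm high, with three tabs of the same kind; to be left alone. Origin: centre of the underside; x along the rail.
- short_tab0 (a joint): Hinge of tab 0 of the short rail: 0 = upright, 1.57 = flat.
- short_tab1 (a joint): Hinge of tab 1 of the short rail: 0 = upright, 1.57 = flat.
- short_tab2 (a joint): Hinge of tab 2 of the short rail: 0 = upright, 1.57 = flat.
- power_bank: Dark flat power bank, 150 x 66 x 21 mm, loose. Origin: centre of the underside.
- pen: Marker pen, 135 mm long and 16 mm thick, lying behind the curved rail (convex side), loose. Origin: centre of the underside.
- swab_a: Flat swab pack, 178 x 24 x 4 mm, lying on the inner side of the curved rail, loose. Origin: centre of the underside.
- rack: Square white tube rack, 105 x 105 x 34 mm, fixed, with three tubes that stand up to 106 mm above the desk. Origin: centre of the underside.

How it is judged:
By the outcome, as a careful person would: the job done as asked, in the order asked, and still so for the second after the job is handed in, with the robot touching nothing.
It also fails if it takes over 38 s, if anything falls off the work surface, if the arm or the gripper's body presses on something with over 40 N, if the wrist force passes 120 N, or if a joint passes its speed limit or range.

### The arm

A 6-joint arm with a two-finger parallel gripper is mounted at the origin on a cart in front of the work surface, level with it; the furniture and walls round the work are solid. World frame = base frame: x ahead of the robot, y to its left, z up, the work surface at z = 0. Lengths are in m, angles in rad, forces in N, time in s.
With the tool pointing down it reaches from about 0.375 to 0.9 m from the base axis. Payload 3.1 kg.
Tool frame: the origin (TCP) lies midway between the tips of the shut fingers; the grasp point (between the pads) lies 19 mm behind it; y points along the fingers, x is the direction in which the jaws open and shut, and the axes are right-handed (so a half turn about y gives the same grasp; the last joint's range is limited). The gripper opens to 85 mm and grips with 20 to 120 N. Pads are 22 mm wide; open, the fingers measure 114 mm over their backs; the gripper's body (76 mm by 85 mm) begins 54 mm behind the grasp point. The pads swing forward as they close: fully open they stand 13 mm farther back than shut.
Start: joints at [1.105, 0.527, 1.433, -0, 1.181, -0.178], TCP at [0.177, 0.599, 0.205] pointing down, gripper open.
Joint ranges: [-3.08, 3.08], [-0.75, 2.2], [0.22, 2.44], [-1.43, 4.57], [0, 2.65], [-2.85, 2.85]. Speed limits (rad/s): [2.79, 2.79, 3.14, 3.14, 3.14, 3.14].

### API

Orientations are given as a 3x3 rotation matrix whose columns are the frame's x, y, z axes.
In Python, from station import ctrl, claw, solve_ik, vision, job, readout gives the robot as it stands. Calls block until the motion is done:
- ctrl.movep(position, orientation): joint-space move of the TCP to a pose.
- ctrl.move_straight(position, rotation=None, v=0.15): straight line of the TCP; rotation=None keeps the orientation; v is the mean speed in m/s.
- ctrl.goto_joints(angles): joint-space move.
- claw.command_gripper(opening): finger opening in m; the grip force is fixed at half the most; returns when the fingers have stopped.
- ctrl.hold(seconds).
- solve_ik(position, orientation): joint angles nearest the present ones, or None.
- vision.read_camera(name): name is "scene" or "top" or "wrist"; returns a dict with "pixels" (384x512x3 uint8, red, green, blue), "range_z" (384x512 float32, m along the optical axis (not along the pixel's ray), 0 where there is no reading), "camera_matrix" (3x3 intrinsics, pixels), "R" (3x3) and "t" (3): a world point X has camera coordinates R X + t; the wrist camera has in their place "T_tool_cam" (4x4, takes a point from camera to tool coordinates, whose origin is the TCP and whose axes are the tool frame's). Camera axes: x right, y down, z forward; pixel columns grow to the right and rows downward; lengths in m; the calibration is good to about 2 mm. A picture is of the moment at which its call begins: read the wrist's pose just before it.
A pose or a line that the arm cannot do raises ctrl.MotionError and nothing moves.
- job.hand_in(): hands the job in, once; it reports no verdict.
Readings, each from a call of its own:
- readout.get_time_s(): time.
- readout.get_joints(): joint angles.
- readout.get_joint_vel(): joint speeds.
- readout.get_tau(): joint torques, N m.
- readout.get_position(): TCP position.
- readout.get_tool_rot(): TCP orientation.
- readout.get_wrist_force(): force on the tool from outside, world axes, zero at the start.
- readout.get_torque(): the same for the moment, N m.
- readout.get_grip_width(): finger opening in m.
Only numpy, scipy, OpenCV 4.12 (cv2) and the standard library are available. Lean on these libraries where they do the work, as an engineer would, in place of code of your own. Each camera call takes 0.05 s, during which the arm holds its last target.

## Working session

There is one attempt and no reset: what is moved stays moved. The work goes in short steps, each a Python script; the robot and the scene stay as the last script left them, time stands still between calls to the robot, and variables do not carry over. Pictures are saved under pics/ and viewed, and the job is handed in when it is done.

```bash
mkdir -p pics; ls
python3 - <<'E'
from station import *
import cv2,numpy as np
for n in ["scene","top"]:
    c=vision.read_camera(n); np.savez(f"{n}.npz",**c)
    cv2.imwrite(f"pics/{n}0.png",cv2.cvtColor(c["pixels"],cv2.COLOR_RGB2BGR))
    print(n,c["camera_matrix"],c["R"],c["t"])
print(readout.get_time_s(),readout.get_tool_rot(),readout.get_grip_width())
E
```

```text
pics
scene [[420.75967632   0.         248.16011287]
 [  0.         420.75967632 192.13350141]
 [  0.           0.           1.        ]] [[ 0.45358135 -0.89092744 -0.02263314]
 [-0.57972347 -0.27566492 -0.76676564]
 [ 0.67689339  0.36091156 -0.64152801]] [-0.20911515  0.34055787  0.89409205]
top [[444.0093033    0.         248.72878375]
 [  0.         444.0093033  197.86600082]
 [  0.           0.           1.        ]] [[-0.02546525 -0.99962052 -0.01050417]
 [-0.99614024  0.02625672 -0.08375689]
 [ 0.08400091  0.00833073 -0.99643085]] [0.05340243 0.49167232 1.25733367]
0.1 [[ 2.82874408e-01 -9.09525066e-04 -9.59156526e-01]
 [ 9.59154962e-01 -1.77179014e-03  2.82875627e-01]
 [-1.95670655e-03 -9.99998017e-01  3.71181394e-04]] 0.08519290037039971
```

View pics/scene0.png

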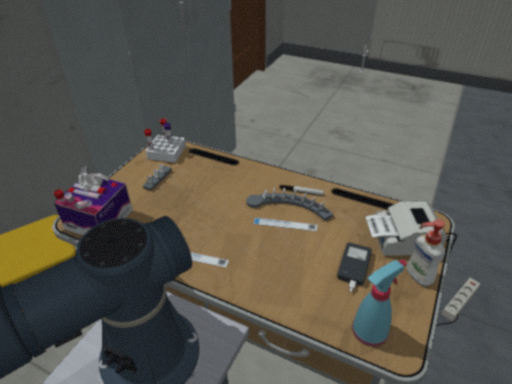

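View pics/top0.png

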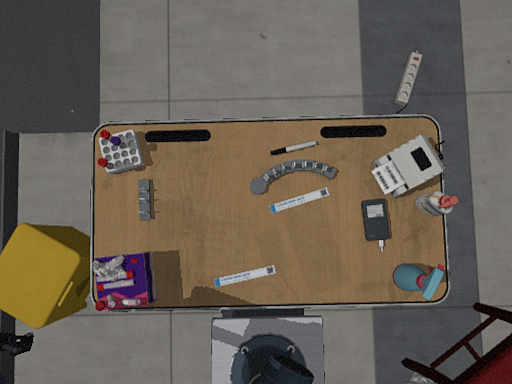

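The top view shows the curved rail around (250-335, 160-190), with its disc at (259,186). The pen is at (294,147), the swab at (299,201) and the short rail at (146,200). I'll zoom in and fit the rail.

Run:
```python
from station import *
import cv2,numpy as np
print(readout.get_position(),readout.get_joints())
for n in ["top","scene"]:
    c=np.load(f"{n}.npz"); print(n,-c["R"].T@c["t"])
c=np.load("top.npz");im=c["pixels"][120:230,230:360]
cv2.imwrite("pics/topz.png",cv2.cvtColor(cv2.resize(im,None,fx=6,fy=5.4,interpolation=cv2.INTER_CUBIC)[:, :, :],cv2.COLOR_RGB2BGR))
K=c["camera_matrix"];v,u=np.mgrid[0:384,0:512];z=c["range_z"].astype(float)
P=np.stack([(u-K[0,2])/K[0,0]*z,(v-K[1,2])/K[1,1]*z,z],-1)
W=(P-c["t"])@c["R"]
np.save("topW.npy",W)
for uv in [(259,186),(334,175),(294,147),(299,201),(146,200),(376,220),(122,150),(240,240),(300,240),(300,220)]:
    print(uv,W[uv[1],uv[0]].round(4))
h=W[120:230,230:360,2]
cv2.imwrite("pics/toph.png",cv2.resize(np.clip(h*5000,0,255).astype(np.uint8),None,fx=6,fy=5.4,interpolation=cv2.INTER_NEAREST))
```

```text
[0.17642768 0.59884778 0.20371078] [ 1.10552993e+00  5.28396255e-01  1.43379484e+00  1.93609306e-05
  1.18139308e+00 -1.78483239e-01]
top [0.38551732 0.02999795 1.29458795]
scene [-0.31292487 -0.41511473  0.82998023]
(259, 186) [0.527  0.0101 0.0161]
(334, 175) [ 5.553e-01 -2.109e-01  1.000e-04]
(294, 147) [ 0.6381 -0.0948  0.0185]
(299, 201) [ 0.4813 -0.1054  0.0036]
(146, 200) [0.4949 0.3382 0.0162]
(376, 220) [ 0.4198 -0.3205  0.0241]
(122, 150) [0.6402 0.4028 0.0327]
(240, 240) [0.3726 0.0692 0.002 ]
(300, 240) [ 0.3682 -0.1043  0.0031]
(300, 220) [ 0.4262 -0.1072 -0.0048]
```

View pics/topz.png

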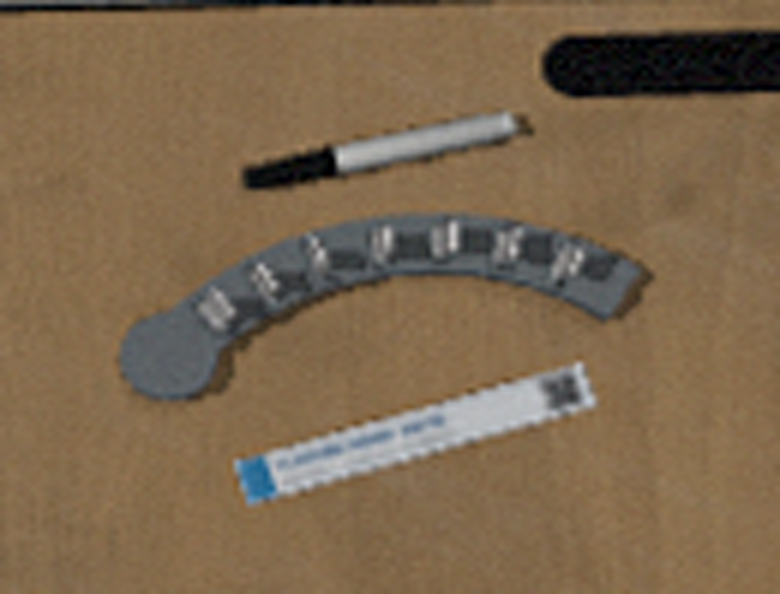

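View pics/toph.png

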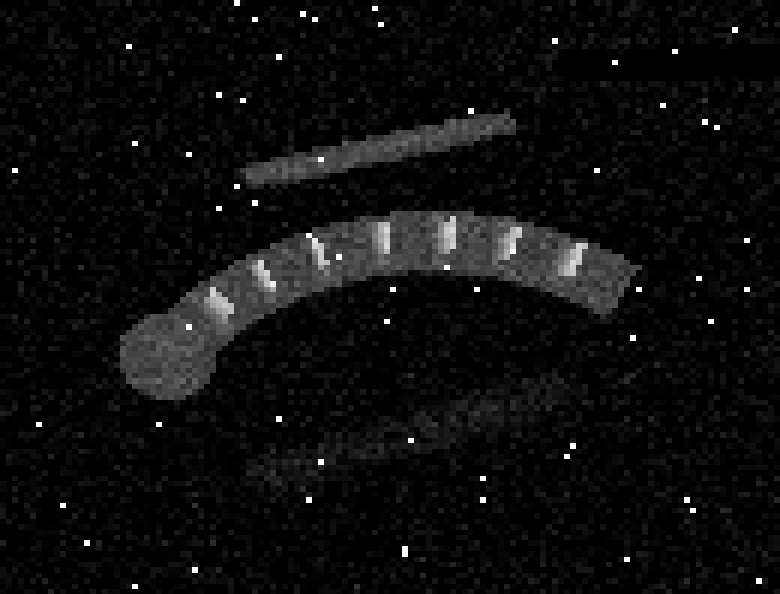

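```bash
cat > fit.py <<'E'
import numpy as np,cv2
from scipy.optimize import minimize
R0=.165
def inside(p,xy):
    ox,oy,ps=p
    c,s=np.cos(ps),np.sin(ps)
    d=xy-np.array([ox,oy]); x=c*d[:,0]+s*d[:,1]; y=-s*d[:,0]+c*d[:,1]
    a=np.arctan2(y,x+R0)*R0; r=np.hypot(x+R0,y)-R0     # arc coord (+ toward disc)
    s0=.09+.03
    q=np.stack([np.abs(r)-.016,np.maximum(a-s0,-(.09+.034)-a)],-1)
    sd=np.minimum(q.max(-1),0)+np.linalg.norm(np.maximum(q,0),axis=-1)
    dc=np.array([R0*np.cos(s0/R0)-R0,R0*np.sin(s0/R0)])
    sd2=np.hypot(x-dc[0],y-dc[1])-.024
    return np.minimum(sd,sd2)
def fit(mask,xy,p0,px=.003):
    # soft area match over window
    m=mask.astype(float)
    def cost(p): return np.mean((1/(1+np.exp(inside(p,xy)/(px*.3)))-m)**2)
    best=None
    for dp in np.linspace(-.3,.3,7):
        r=minimize(cost,np.array(p0)+[0,0,dp],method="Nelder-Mead",options=dict(initial_simplex=np.array(p0)+[0,0,dp]+np.array([[0,0,0],[.01,0,0],[0,.01,0],[0,0,.1]]),xatol=1e-5,fatol=1e-9,maxiter=600))
        if best is None or r.fun<best.fun:best=r
    return best
def arc(p,s,r=0):  # s measured from hinge3 toward disc(+)
    ox,oy,ps=p; x=(R0+r)*np.cos(s/R0)-R0; y=(R0+r)*np.sin(s/R0)
    return np.array([ox+np.cos(ps)*x-np.sin(ps)*y, oy+np.sin(ps)*x+np.cos(ps)*y])
E
python3 - <<'E'
from fit import *
c=np.load("top.npz");K=c["camera_matrix"];R=c["R"];W=np.load("topW.npy")
h=W[...,2]; m=((h>.007)&(h<.06)).astype(np.uint8)
m=cv2.medianBlur(m,3)
n,l,st,ce=cv2.connectedComponentsWithStats(m)
k=l[186,259]; mk=(l==k); print(st[k])
v,u=np.mgrid[140:215,235:355]
d=np.stack([(u-K[0,2])/K[0,0],(v-K[1,2])/K[1,1],np.ones(u.shape)],-1)@R
C=-R.T@c["t"]; t=(.014-C[2])/d[...,2]; P=(C+d*t[...,None])[...,:2].reshape(-1,2)
r=fit(mk[140:215,235:355].reshape(-1),P,[.58,-.09,0]); print(r.x,r.fun)
for i in range(7): print(i,arc(r.x,(3-i)*.03).round(4))
np.save("p_top.npy",r.x)
# tab tops check
sel=mk&(h>.03); print([w.round(3).tolist() for w in W[sel]][:40])
# draw
im=cv2.cvtColor(c["pixels"],cv2.COLOR_RGB2BGR)
im=cv2.resize(im[120:230,230:360],None,fx=6,fy=6-.6,interpolation=cv2.INTER_CUBIC)
def pr(x,y,z):
    q=K@(R@np.array([x,y,z])+c["t"]);q=q[:2]/q[2]; return (int((q[0]+.5-230)*6),int((q[1]+.5-120)*5.4))
for s in np.arange(-.124,.12,.003):
    for rr in(-.016,.016): cv2.circle(im,pr(*arc(r.x,s,rr),.014),1,(0,0,255),-1)
for i in range(7): cv2.circle(im,pr(*arc(r.x,(3-i)*.03),.017),2,(0,255,0),-1)
cv2.imwrite("pics/fit0.png",im)
E
```

```text
[ 250  159   86   35 1070]
[ 0.58613599 -0.08862246  0.13946789] 0.0031972601682678475
0 [ 0.5505 -0.0072]
1 [ 0.5673 -0.032 ]
2 [ 0.5793 -0.0595]
3 [ 0.5861 -0.0886]
4 [ 0.5876 -0.1185]
5 [ 0.5836 -0.1482]
6 [ 0.5743 -0.1767]
[[0.595, -0.123, 0.041], [0.594, -0.089, 0.034], [0.594, -0.092, 0.037], [0.593, -0.12, 0.036], [0.593, -0.123, 0.038], [0.591, -0.089, 0.035], [0.59, -0.091, 0.043], [0.59, -0.12, 0.04], [0.589, -0.122, 0.044], [0.59, -0.152, 0.035], [0.589, -0.154, 0.041], [0.386, 0.03, 1.295], [0.589, -0.089, 0.032], [0.588, -0.091, 0.039], [0.587, -0.12, 0.039], [0.587, -0.123, 0.038], [0.586, -0.151, 0.037], [0.586, -0.154, 0.038], [0.585, -0.056, 0.047], [0.586, -0.089, 0.034], [0.585, -0.091, 0.041], [0.585, -0.12, 0.034], [0.584, -0.122, 0.039], [0.584, -0.149, 0.033], [0.583, -0.151, 0.038], [0.582, -0.057, 0.043], [0.583, -0.06, 0.039], [0.581, -0.091, 0.043], [0.582, -0.12, 0.034], [0.581, -0.122, 0.042], [0.582, -0.149, 0.03], [0.58, -0.15, 0.044], [0.579, -0.182, 0.042], [0.58, -0.185, 0.038], [0.58, -0.059, 0.041], [0.579, -0.091, 0.037], [0.58, -0.12, 0.031], [0.578, -0.149, 0.034], [0.386, 0.03, 1.295], [0.577, -0.18, 0.036]]
```

Run:
```python
from station import *
import numpy as np,cv2
R=readout.get_tool_rot()
ctrl.movep([.177,.599,.30],R)
def rot(yaw): # tool x dir horizontally
    x=np.array([np.cos(yaw),np.sin(yaw),0]);y=np.array([0,0,-1.]);return np.stack([x,y,np.cross(x,y)],-1)
for k in range(8):
    q=solve_ik([.52,-.09,.30],rot(k*np.pi/4)); print(k*45,None if q is None else np.round(q,2))
print(readout.get_wrist_force(),readout.get_time_s())
```

```text
0 [-0.38  0.29  1.55 -0.    1.3  -0.38]
45 [-0.38  0.29  1.55 -0.    1.3  -1.17]
90 [-0.38  0.29  1.55 -0.    1.3  -1.95]
135 [-0.38  0.29  1.55 -0.    1.3  -2.74]
180 [-0.38  0.29  1.55 -0.    1.3   2.76]
225 [-0.38  0.29  1.55  0.    1.3   1.97]
270 [-0.38  0.29  1.55 -0.    1.3   1.19]
315 [-0.38  0.29  1.55 -0.    1.3   0.4 ]
[ 1.20511289 -0.5246086  -0.61989179] 0.5667
```

View pics/fit0.png

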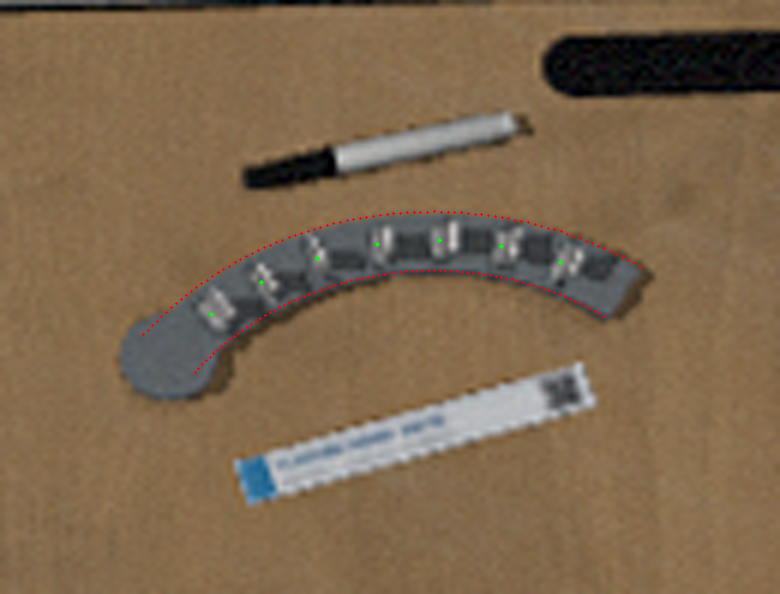

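The fit overlay follows the rail edges, and the hinge dots sit on the tab feet. I'll cross-check it with the wrist camera, then find the height by touching the bare desk.

```bash
cat >> fit.py <<'E'
def rot(yaw):
    x=np.array([np.cos(yaw),np.sin(yaw),0]);y=np.array([0,0,-1.]);return np.stack([x,y,np.cross(x,y)],-1)
def tang(p,s): # yaw of travel (toward square end)
    return p[2]+s/R0-np.pi/2
E
python3 - <<'E'
from station import *
from fit import *
p=np.load("p_top.npy")
ctrl.movep([.50,-.09,.30],rot(p[2]-np.pi/2))
claw.command_gripper(0.0)
ctrl.hold(.3)
pos=readout.get_position();Rt=readout.get_tool_rot();c=vision.read_camera("wrist")
np.savez("w1.npz",pos=pos,Rt=Rt,**c)
print(pos,readout.get_grip_width(),readout.get_wrist_force(),readout.get_time_s(),c["T_tool_cam"].round(3))
T=np.eye(4);T[:3,:3]=Rt;T[:3,3]=pos;T=T@c["T_tool_cam"]
K=c["camera_matrix"]
im=cv2.cvtColor(c["pixels"],cv2.COLOR_RGB2BGR).copy()
def pr(x,y,z):
    X=T[:3,:3].T@(np.array([x,y,z])-T[:3,3]); q=K@X;q=q[:2]/q[2];return tuple(np.round(q).astype(int).tolist())
for s in np.arange(-.124,.12,.004):
    for rr in(-.016,.016): cv2.circle(im,pr(*arc(p,s,rr),.014),1,(0,0,255),-1)
for i in range(7): cv2.circle(im,pr(*arc(p,(3-i)*.03),.017),2,(0,255,0),-1)
cv2.imwrite("pics/w1.png",im)
E
```

```text
[ 0.49998142 -0.09000566  0.2999917 ] 8.800961345835105e-06 [-0.41167706  0.01648755 -0.55639211] 4.3667 [[ 1.    -0.    -0.001 -0.   ]
 [ 0.001 -0.258  0.966 -0.17 ]
 [-0.001 -0.966 -0.258  0.066]
 [ 0.     0.     0.     1.   ]]
```

View pics/w1.png

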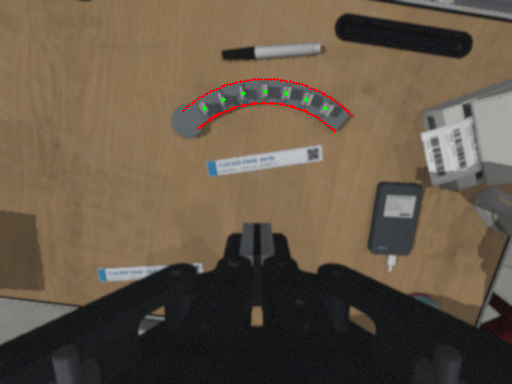

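The wrist overlay sits a few pixels toward the convex side of the rail. I'll fit independently from the wrist image.

```bash
cat >> fit.py <<'E'
def wfit(c,pos,Rt,p0,draw):
    T=np.eye(4);T[:3,:3]=Rt;T[:3,3]=pos;T=T@c["T_tool_cam"];K=c["camera_matrix"];z=c["range_z"].astype(float)
    v,u=np.mgrid[0:384,0:512]
    d=np.stack([(u-K[0,2])/K[0,0],(v-K[1,2])/K[1,1],np.ones(u.shape)],-1)@T[:3,:3].T
    W=T[:3,3]+d*z[...,None]
    t=(.014-T[2,3])/d[...,2];P=(T[:3,3]+d*t[...,None])[...,:2]
    near=np.abs(inside(p0,P.reshape(-1,2)).reshape(z.shape))
    near=(inside(p0,P.reshape(-1,2)).reshape(z.shape)<.014)
    far=near&(inside(p0,P.reshape(-1,2)).reshape(z.shape)>.009)&(z>0)
    z0=np.median(W[far][:,2])
    # depth mask (base or tabs), relative to desk
    h=W[...,2]-z0
    px=c["pixels"].astype(float); sat=px.max(-1)-px.min(-1)
    md=cv2.medianBlur(((h>.006)).astype(np.uint8),3)>0
    mc=cv2.medianBlur((px[...,0]-px[...,2]<18).astype(np.uint8),3)>0
    out={}
    for nm,m in(("depth",md),("colour",mc)):
        r=fit(m[near],P[near],p0,.0015); out[nm]=r.x; print(nm,r.x.round(4),r.fun,"desk z",z0.round(4))
    im=cv2.cvtColor(c["pixels"],cv2.COLOR_RGB2BGR).copy()
    def pr(x,y,zz):
        q=K@(T[:3,:3].T@(np.array([x,y,zz])-T[:3,3]));q=q[:2]/q[2];return tuple(np.round(q).astype(int).tolist())
    p=out["depth"]
    for s in np.arange(-.124,.12,.004):
        for rr in(-.016,.016): cv2.circle(im,pr(*arc(p,s,rr),.014),0,(0,0,255),-1)
    for i in range(7): cv2.circle(im,pr(*arc(p,(3-i)*.03),.017),1,(0,255,0),-1)
    cv2.imwrite(draw,im)
    return out,W
E
python3 - <<'E'
from fit import *
c=np.load("w1.npz");p=np.load("p_top.npy")
wfit(c,c["pos"],c["Rt"],p,"pics/w1b.png")
E
```

```text
depth [ 0.5865 -0.087   0.1369] 0.0068977654833099564 desk z -0.0
colour [ 0.5859 -0.088   0.1362] 0.008556235033584858 desk z -0.0
```

View pics/w1b.png

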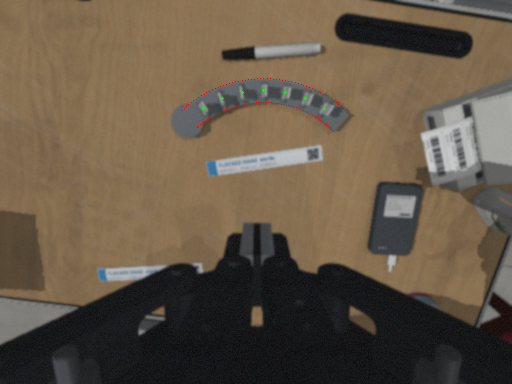

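Both wrist fits agree with the top fit to about 1.5 mm, so I'll use the average. Next I'll touch the bare desk before the disc to check tip height.

Run:
```python
from station import *
from fit import *
p=np.array([.5862,-.0879,.1375]);np.save("p.npy",p)
y0=tang(p,.125); a=arc(p,.125)-.065*np.array([np.cos(y0),np.sin(y0)]); print(a)
ctrl.movep([*a,.06],rot(y0))
ctrl.move_straight([*a,.006],v=.06); ctrl.hold(.2)
f0=readout.get_wrist_force();print(readout.get_position().round(5),f0.round(2))
for z in [.003,.002,.001,.0005,0,-.0005,-.001]:
    ctrl.move_straight([*a,z],v=.02);ctrl.hold(.1)
    f=readout.get_wrist_force()-f0;print(z,readout.get_position()[2].round(5),f.round(2))
    if abs(f[2])>1.5:break
ctrl.move_straight([*a,.03],v=.1)
print(readout.get_wrist_force().round(2),readout.get_time_s())
```

```text
[0.47524149 0.05888112]
[0.47549 0.05888 0.00637] [-0.62 -0.56 -0.59]
0.003 0.00295 [0.7  0.4  0.43]
0.002 0.00198 [0.71 0.78 1.36]
0.001 0.00098 [0.52 1.32 1.24]
0.0005 0.00049 [0.34 0.31 0.51]
0 -0.0 [0.43 0.21 0.38]
-0.0005 -0.00053 [0.86 0.82 1.34]
-0.001 -0.00102 [ 0.33 -0.23  0.66]
[-0.64 -0.09 -0.15] 9.6667
```

No contact at -1 mm, so I'll continue in finer steps.

Run:
```python
from station import *
from fit import *
a=[0.47524149,0.05888112]
def F(n=8):
    L=[]
    for _ in range(n): ctrl.hold(.02);L.append(readout.get_wrist_force())
    return np.mean(L,0)
ctrl.move_straight([*a,.0],v=.08);ctrl.hold(.15)
f0=F();print(f0.round(2))
for z in [-.001,-.0015,-.002,-.0025,-.003,-.0035,-.004,-.005]:
    ctrl.move_straight([*a,z],v=.02)
    f=F()-f0;print(z,readout.get_position()[2].round(5),f.round(2))
    if abs(f[2])>2:break
ctrl.move_straight([*a,.03],v=.1)
print(readout.get_time_s())
```

```text
[-0.14 -0.04 -0.09]
-0.001 -0.00094 [0.36 0.04 0.39]
-0.0015 -0.00152 [ 0.07 -0.04  0.04]
-0.002 -0.002 [-0.02  0.12  0.46]
-0.0025 -0.0025 [ 0.21 -0.11 -0.06]
-0.003 -0.00301 [0.08 0.33 0.21]
-0.0035 -0.00352 [ 0.01  0.17 -0.04]
-0.004 -0.00401 [0.33 0.28 0.08]
-0.005 -0.00502 [ 0.21 -0.03 -0.05]
14.0417
```

No contact at -5 mm either. I'll measure where the fingertips really are using the wrist depth already taken and the top and scene cameras now.

Run:
```python
from station import *
from fit import *
c=np.load("w1.npz");K=c["camera_matrix"];z=c["range_z"].astype(float);T=c["T_tool_cam"]
v,u=np.mgrid[0:384,0:512]
P=np.stack([(u-K[0,2])/K[0,0]*z,(v-K[1,2])/K[1,1]*z,z],-1)@T[:3,:3].T+T[:3,3]
for vv in range(216,300,6):
    print(vv,[(uu,P[vv,uu].round(3).tolist()) for uu in (247,252,264,269)])
c=vision.read_camera("scene");print(readout.get_position(),readout.get_time_s())
cv2.imwrite("pics/sc1.png",cv2.cvtColor(cv2.resize(c["pixels"][130:280,160:360],None,fx=4,fy=4,interpolation=cv2.INTER_CUBIC),cv2.COLOR_RGB2BGR))
np.savez("sc1.npz",**c)
c=vision.read_camera("top");np.savez("t1.npz",**c)
cv2.imwrite("pics/t1.png",cv2.cvtColor(cv2.resize(c["pixels"][120:270,170:370],None,fx=4,fy=4,interpolation=cv2.INTER_CUBIC),cv2.COLOR_RGB2BGR))
```

```text
216 [(247, [-0.016, 0.3, -0.107]), (252, [-0.008, 0.301, -0.107]), (264, [0.011, 0.3, -0.107]), (269, [0.019, 0.3, -0.107])]
222 [(247, [-0.016, 0.3, -0.117]), (252, [-0.008, 0.3, -0.117]), (264, [0.011, 0.3, -0.117]), (269, [0.019, 0.301, -0.117])]
228 [(247, [-0.005, -0.039, 0.012]), (252, [-0.002, -0.038, 0.012]), (264, [0.003, -0.038, 0.012]), (269, [0.005, -0.039, 0.012])]
234 [(247, [-0.004, -0.045, 0.012]), (252, [-0.002, -0.046, 0.012]), (264, [0.003, -0.045, 0.012]), (269, [0.005, -0.045, 0.012])]
240 [(247, [-0.004, -0.051, 0.012]), (252, [-0.002, -0.051, 0.012]), (264, [0.003, -0.051, 0.012]), (269, [0.005, -0.051, 0.011])]
246 [(247, [-0.004, -0.057, 0.012]), (252, [-0.002, -0.057, 0.012]), (264, [0.003, -0.057, 0.012]), (269, [0.005, -0.057, 0.012])]
252 [(247, [-0.004, -0.062, 0.012]), (252, [-0.002, -0.062, 0.012]), (264, [0.003, -0.062, 0.012]), (269, [0.004, -0.063, 0.012])]
258 [(247, [-0.004, -0.069, 0.013]), (252, [-0.002, -0.065, 0.011]), (264, [0.003, -0.064, 0.01]), (269, [0.004, -0.068, 0.012])]
264 [(247, [-0.004, -0.073, 0.013]), (252, [-0.002, -0.065, 0.008]), (264, [0.002, -0.073, 0.013]), (269, [0.004, -0.074, 0.013])]
270 [(247, [-0.003, -0.077, 0.012]), (252, [-0.002, -0.069, 0.008]), (264, [0.002, -0.077, 0.013]), (269, [0.004, -0.077, 0.012])]
276 [(247, [-0.003, -0.082, 0.013]), (252, [-0.002, -0.072, 0.007]), (264, [0.002, -0.078, 0.011]), (269, [0.004, -0.081, 0.013])]
282 [(247, [-0.003, -0.082, 0.011]), (252, [-0.002, -0.072, 0.005]), (264, [0.002, -0.078, 0.009]), (269, [0.004, -0.083, 0.012])]
288 [(247, [-0.003, -0.083, 0.01]), (252, [-0.002, -0.072, 0.003]), (264, [0.002, -0.074, 0.004]), (269, [0.003, -0.09, 0.014])]
294 [(247, [-0.004, -0.076, 0.003]), (252, [-0.002, -0.071, -0.0]), (264, [0.002, -0.074, 0.002]), (269, [0.003, -0.09, 0.012])]
[0.4750476  0.0589022  0.02983614] 14.0917
```

View pics/sc1.png

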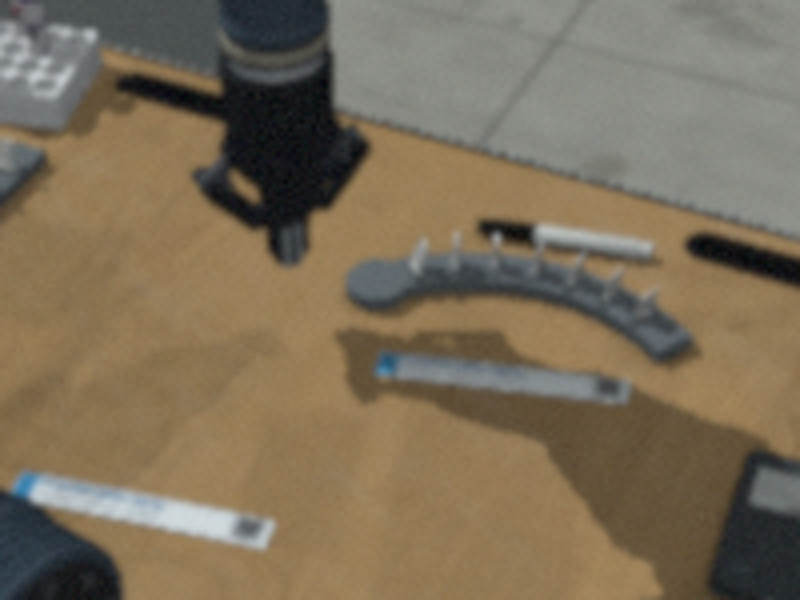

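View pics/t1.png

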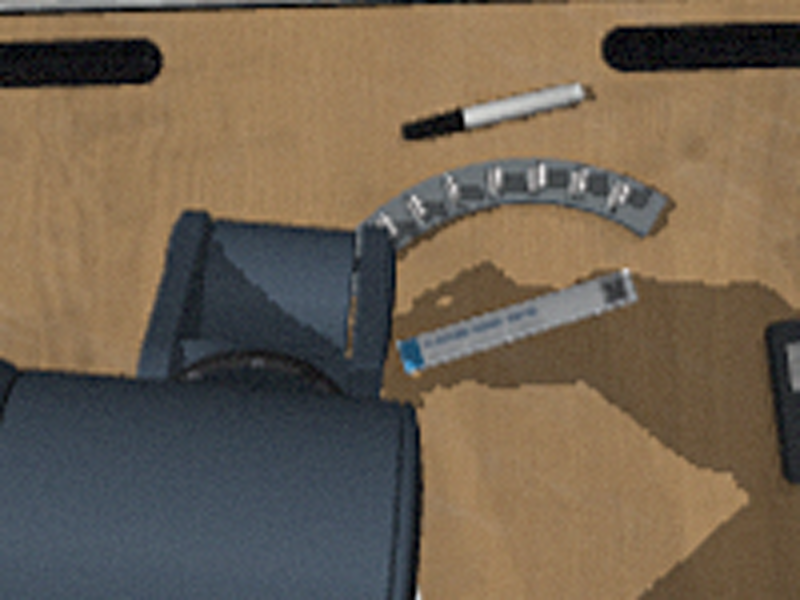

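Run:
```python
import numpy as np
c=np.load("sc1.npz");K=c["camera_matrix"]
for z in (0,.02,.03,.04,.05,.06,.065,.07):
    q=K@(c["R"]@np.array([.475,.0589,z])+c["t"]);print(z,(q[:2]/q[2]).round(1))
# depths on tool and desk below
W=None
z=c["range_z"].astype(float);v,u=np.mgrid[0:384,0:512]
W=(np.stack([(u-K[0,2])/K[0,0]*z,(v-K[1,2])/K[1,1]*z,z],-1)-c["t"])@c["R"]
for vv in range(184,202): print(vv,W[vv,231].round(3),W[vv,234].round(3))
w=np.load("w1.npz");print(w["camera_matrix"])
z=w["range_z"]
for vv in range(205,232,2): print(vv,z[vv,[247,252,258,264,269]].round(3), w["pixels"][vv,252])
K=w["camera_matrix"];T=np.linalg.inv(w["T_tool_cam"])
for y in (0,-.01,-.02,-.03,-.04):
    for zz in(-.011,.011):
        q=K@(T@np.array([0,y,zz,1]))[:3];print(y,zz,(q[:2]/q[2]).round(1))
```

```text
0 [232.5 208.8]
0.02 [232.1 203.7]
0.03 [232.  201.1]
0.04 [231.8 198.5]
0.05 [231.7 195.8]
0.06 [231.5 193.2]
0.065 [231.4 191.8]
0.07 [231.3 190.5]
184 [0.462 0.051 0.105] [0.469 0.045 0.103]
185 [0.461 0.05  0.104] [0.468 0.045 0.1  ]
186 [0.463 0.052 0.098] [0.477 0.05  0.088]
187 [0.461 0.051 0.096] [0.47  0.046 0.091]
188 [0.464 0.053 0.089] [0.47  0.047 0.087]
189 [0.465 0.054 0.085] [0.47  0.047 0.083]
190 [0.461 0.051 0.085] [0.469 0.047 0.08 ]
191 [0.463 0.053 0.08 ] [0.47  0.047 0.076]
192 [0.461 0.052 0.078] [0.47  0.047 0.073]
193 [0.466 0.055 0.069] [0.468 0.046 0.071]
194 [0.464 0.054 0.067] [0.47  0.048 0.065]
195 [0.464 0.054 0.063] [0.468 0.047 0.063]
196 [0.464 0.054 0.06 ] [0.471 0.049 0.056]
197 [0.464 0.055 0.056] [ 0.529  0.083 -0.005]
198 [ 0.517  0.087 -0.001] [ 0.524  0.08  -0.004]
199 [ 0.517  0.087 -0.005] [ 0.518  0.077 -0.002]
200 [ 0.513  0.085 -0.006] [ 0.516  0.076 -0.005]
201 [ 0.508  0.082 -0.004] [ 0.51   0.073 -0.002]
[[309.16410548   0.         256.60554656]
 [  0.         309.16410548 187.89136768]
 [  0.           0.           1.        ]]
205 
[... 237 characters left out ...]
110  78]
215 [0.498 0.5   0.498 0.497 0.498] [133 109  81]
217 [0.498 0.498 0.499 0.5   0.499] [134 109  81]
219 [0.501 0.498 0.    0.5   0.498] [135 110  82]
221 [0.501 0.502 0.499 0.501 0.5  ] [128 106  81]
223 [0.147 0.146 0.147 0.147 0.147] [88 80 72]
225 [0.144 0.145 0.144 0.145 0.143] [62 63 66]
227 [0.142 0.142 0.142 0.142 0.141] [62 65 67]
229 [0.14  0.139 0.14  0.14  0.139] [60 62 64]
231 [0.137 0.137 0.136 0.138 0.138] [63 66 68]
0 -0.011 [257.1 239. ]
0 0.011 [257.1 203.7]
-0.01 -0.011 [257.1 246.4]
-0.01 0.011 [257.1 209.3]
-0.02 -0.011 [257.1 254.7]
-0.02 0.011 [257.1 215.7]
-0.03 -0.011 [257.1 264. ]
-0.03 0.011 [257.1 222.8]
-0.04 -0.011 [257.1 274.6]
-0.04 0.011 [257.1 231. ]
```

Both cameras put the real fingertips about 25–30 mm short of the reported TCP, which explains the missing contact. I'll find the exact offset with a light desk touch farther down.

Run:
```python
from station import *
from fit import *
a=[0.47524149,0.05888112]
def F(n=6): 
    L=[]
    for _ in range(n): ctrl.hold(.01);L.append(readout.get_wrist_force())
    return np.mean(L,0)
ctrl.move_straight([*a,-.019],v=.12);ctrl.hold(.1)
f0=F();print(f0.round(2),readout.get_position().round(4),readout.get_time_s())
for z in np.arange(-.020,-.034,-.001):
    ctrl.move_straight([*a,z],v=.02)
    f=F()-f0;print(z.round(4),readout.get_position()[2].round(5),f.round(2))
    if abs(f[2])>1.5:break
ctrl.move_straight([*a,z+.006],v=.1)
print(readout.get_time_s())
```

```text
[-0.36 -0.12  0.11] [ 0.4757  0.0588 -0.0184] 14.85
-0.02 -0.01968 [0.23 0.36 0.07]
-0.021 -0.02103 [ 0.4  0.4 -0.1]
-0.022 -0.02207 [0.33 0.17 0.19]
-0.023 -0.02303 [ 0.29  0.17 -0.27]
-0.024 -0.02404 [ 0.36 -0.01 -0.19]
-0.025 -0.02503 [ 0.42  0.21 -0.38]
-0.026 -0.02604 [ 0.41  0.27 -0.73]
-0.027 -0.02661 [-0.05  0.47  4.93]
17.5
```

Contact came at reported z of about -26.4 mm. A tip height of 20 mm therefore means TCP z = -6.4 mm. First I'll sweep tabs 0–1 and check.

```bash
cat > sweep.py <<'E'
from station import *
from fit import *
p=np.load("p.npy");ZO=-.0264
def go(ss,h,v):
    for s in ss:
        ctrl.move_straight([*arc(p,s),h+ZO],rot(tang(p,s)),v=v)
        L=[readout.get_wrist_force() for _ in range(4)]
        print(round(s,3),readout.get_position().round(4),np.mean(L,0).round(2),round(readout.get_time_s(),2))
def snap(n):
    c=vision.read_camera("scene");np.savez(n+".npz",**c)
    cv2.imwrite(f"pics/{n}.png",cv2.cvtColor(cv2.resize(c["pixels"][150:240,210:350],None,fx=5.5,fy=5.5,interpolation=cv2.INTER_CUBIC),cv2.COLOR_RGB2BGR))
    pos=readout.get_position();Rt=readout.get_tool_rot();c=vision.read_camera("wrist");np.savez(n+"w.npz",pos=pos,Rt=Rt,**c)
    cv2.imwrite(f"pics/{n}w.png",cv2.cvtColor(c["pixels"],cv2.COLOR_RGB2BGR))
E
python3 - <<'E'
from sweep import *
x=readout.get_position();ctrl.move_straight([x[0],x[1],.036+ZO],v=.12)
go([.128],.036,.12);go([.128],.020,.06)
go([.11,.095,.08,.065,.050,.042],.020,.05)
snap("s1")
E
```

```text
0.128 [0.5224 0.0203 0.0091] [-0.17  0.62 -0.21] 18.57
0.128 [ 0.5228  0.0204 -0.007 ] [-0.48 -0.38 -0.03] 18.99
0.11 [ 0.537   0.0083 -0.0063] [ 0.5  -0.49  0.86] 19.5
0.095 [ 0.5472 -0.0024 -0.0064] [ 0.25  0.23 -0.68] 19.95
0.08 [ 0.5565 -0.0142 -0.0065] [-0.43  0.96 -0.28] 20.4
0.065 [ 0.5647 -0.0268 -0.0065] [ 0.61 -0.22  0.51] 20.85
0.05 [ 0.5717 -0.04   -0.0065] [-0.57  0.18 -0.36] 21.3
0.042 [ 0.5751 -0.0473 -0.0064] [ 0.31  0.18 -0.05] 21.61
```

View pics/s1.png

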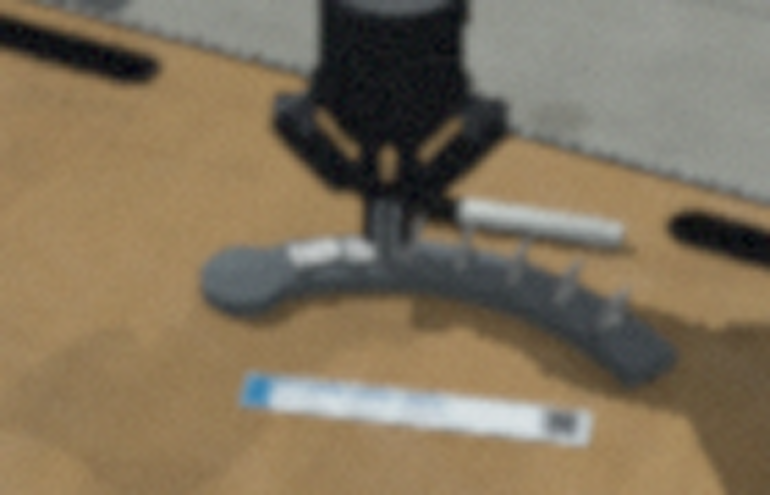

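View pics/s1w.png

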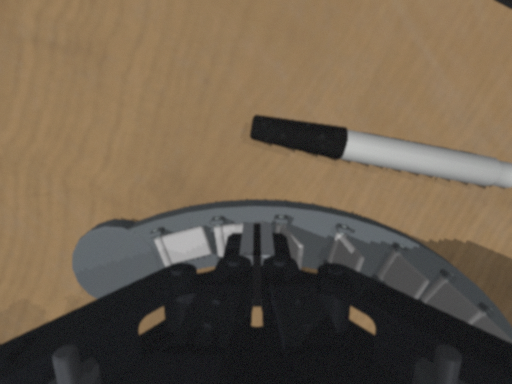

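Tabs 0 and 1 lie flat at (315,250) and (355,250) in the scene crop. The fingers are just before tab 2, which still stands, and the rail hasn't moved. I'll continue.

Run:
```python
from sweep import *
go([.027,.012,-.003,-.018,-.033,-.048,-.063,-.078,-.093,-.108,-.122],.0198,.055)
x=readout.get_position();ctrl.move_straight([x[0],x[1],.10],v=.2)
ctrl.movep([.48,-.09,.22],rot(p[2]-np.pi/2))
ctrl.hold(.2)
snap("s2");print(readout.get_time_s())
c=np.load("s2w.npz");o,W=wfit(c,c["pos"],c["Rt"],p,"pics/s2fit.png")
```

```text
0.027 [ 0.5802 -0.0616 -0.0066] [ 0.75 -1.19 -0.24] 22.13
0.012 [ 0.5839 -0.0759 -0.0066] [-0.38  1.09  0.13] 22.56
-0.003 [ 0.5864 -0.0907 -0.0066] [ 0.31 -1.44 -0.47] 22.98
-0.018 [ 0.5875 -0.1056 -0.0066] [ 0.4   0.02 -0.08] 23.41
-0.033 [ 0.5873 -0.1207 -0.0066] [0.04 0.41 0.42] 23.83
-0.048 [ 0.5857 -0.1355 -0.0066] [-0.05 -0.43 -0.16] 24.26
-0.063 [ 0.5828 -0.1503 -0.0066] [ 0.17  0.08 -0.24] 24.68
-0.078 [ 0.5785 -0.1647 -0.0066] [ 0.98 -1.28 -0.66] 25.11
-0.093 [ 0.573  -0.1786 -0.0066] [-1.6   0.59 -0.51] 25.53
-0.108 [ 0.5662 -0.192  -0.0066] [ 0.08 -0.41  0.35] 25.96
-0.122 [ 0.5588 -0.2038 -0.0066] [0.25 0.13 0.27] 26.37
28.1083
depth [ 0.5863 -0.0873  0.1365] 0.00844670937754861 desk z -0.0
colour [ 0.5857 -0.0881  0.1352] 0.010444328621215639 desk z -0.0
```

View pics/s2.png

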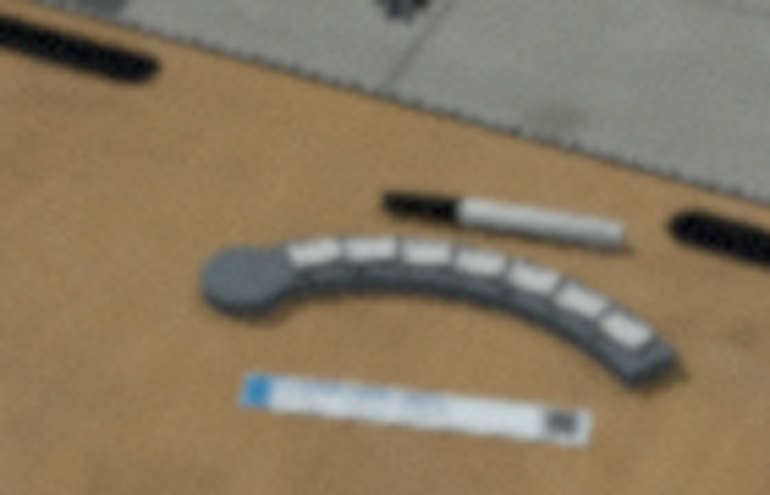

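View pics/s2w.png

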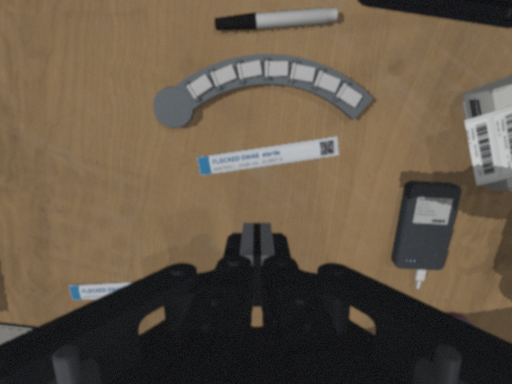

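All seven tabs lie flat: the row runs from (200,85) to (350,95) in the wrist view. The rail pose is unchanged within the fit. One depth check of the tab ends before handing in.

Run:
```python
from fit import *
p=np.load("p.npy");c=np.load("s2w.npz")
o,W=wfit(c,c["pos"],c["Rt"],p,"pics/s2fit.png")
q=o["depth"]
for i in range(7):
    r=[]
    for d in (.006,.020):
        t=arc(q,(3-i)*.03-d);m=np.linalg.norm(W[...,:2]-t,axis=-1)<.005
        r.append((np.median(W[m][:,2]).round(4),m.sum()))
    print(i,r)
# compare scene/before
a=np.load("scene.npz");b=np.load("s2.npz")
K=a["camera_matrix"]
d=np.abs(a["pixels"].astype(int)-b["pixels"]).sum(-1);
print("short rail diff",d[160:195,140:180].mean(),"pen",d[180:200,275:330].mean(),"swab",d[212:236,250:322].mean(),"bank",d[240:290,335:375].mean(),"desk ref",d[225:245,270:330].mean())
```

```text
depth [ 0.5863 -0.0873  0.1365] 0.00844670937754861 desk z -0.0
colour [ 0.5857 -0.0881  0.1352] 0.010444328621215639 desk z -0.0
0 [(np.float64(0.019), np.int64(63)), (np.float64(0.0197), np.int64(65))]
1 [(np.float64(0.0192), np.int64(67)), (np.float64(0.0195), np.int64(69))]
2 [(np.float64(0.019), np.int64(68)), (np.float64(0.0195), np.int64(65))]
3 [(np.float64(0.0191), np.int64(66)), (np.float64(0.0196), np.int64(63))]
4 [(np.float64(0.0188), np.int64(67)), (np.float64(0.0197), np.int64(60))]
5 [(np.float64(0.019), np.int64(68)), (np.float64(0.0197), np.int64(54))]
6 [(np.float64(0.019), np.int64(63)), (np.float64(0.0197), np.int64(52))]
short rail diff 21.059285714285714 pen 49.514545454545456 swab 25.674189814814813 bank 25.27 desk ref 24.6725
```

Run:
```python
import numpy as np
a=np.load("scene.npz")["pixels"].astype(int);b=np.load("s2.npz")["pixels"].astype(int)
d=np.abs(a-b).sum(-1);print("pen only",d[182:190,280:325].mean().round(1),d[189:196,300:326].mean().round(1))
from station import *
job.hand_in();print(readout.get_time_s())
```

```text
pen only 26.0 25.5
the job is handed in; nothing more can be done
the job is handed in; nothing more can be done
```

I swept the shut fingertips along the arc from the disc end, about 20 mm above the desk, and all seven tabs folded down in order. I then lifted clear and handed the job in; the clock was at about 28 s.

**Last checks**
- **Tabs:** depth readings put every tab about 0.04–0.06 rad short of fully flat, roughly 1.52 rad.
- **Rail:** its pose is unchanged to within about 0.5 mm and 0.001 rad. Wrist force, sampled between steps of the sweep, stayed at about the sensor's noise, under 2 N.
- **Everything else:** the short rail, pen, swab pack and power bank look unchanged in the before and after scene pictures. I did not compare the rack.

**Disagreement**
- **Fingertips:** they end about 26 mm short of the stated TCP. I had first probed the bare desk with no contact. Two cameras then showed the gap, and a light desk touch of about 5 N gave the exact offset, which I used to set the sweep height.

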